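Slide a gearbox cover into its pocket and fit the retainer over its pins

TASK

Close up the gearbox housing that is clamped in the red machine vice: seat the flat inner cover fully home in the shallow pocket of its top face (the pocket's exact place is not known: sliding the cover over the face until it drops in will find it) and let it go, then lower the retainer level over the two guide pins until it lies flat on the top face, and let go. Never let either part fall from the gripper, and leave the other loose things on the bench where they are.

Things in the scene. Friction and masses are not known exactly. Their poses are not given: they have to be found in the camera images.
- vice: Low red machine vice fixed to the bench, 225 mm long (x), jaws 125 mm wide (y), screw handle at its -x end. Origin: centre of its underside, z up. It grips a fixed aluminium gearbox housing, not reported itself, clamped by eye: the housing's centre lies at x = 0 but anywhere from -15 to +15 mm along y, so its pocket must be found by looking or by touch. The housing is square to the vice.
- face (a point): Point on the plane of the housing's top face, straight above the vice's origin and 118 mm up; axes as the vice. The top face (170 mm in x, 160 mm in y, higher than the jaws) has in its middle a pocket 113 mm (x) by 73 mm (y), 8 mm deep, sharp-edged, floor open in the middle.
- pin_line (a point): Point level with the guide pins' tips, 24 mm above point face, straight above the vice's origin. Two steel pins stand on the top face 70 mm either side of the pocket's centre along x, shifted along y with the housing; 10 mm thick, 24 mm tall, the last 8 mm tapering to 5 mm.
- cover: Inner cover, loose, bare steel plate 110 mm (x) by 70 mm (y) by 8 mm, with a grip rib in the middle of its top, 56 mm long (x), 24 mm wide (y), from 8 to 34 mm above the underside. 0.35 to 0.6 kg. Origin: centre of the underside, z up. Starts flat on the bench on one side of the vice. Fits the pocket with 1.5 mm gap all round, long side along the vice's x, either end first; then lies flush.
- retainer: Retainer, loose, dark steel plate 170 mm (x) by 54 mm (y) by 8 mm, with two ribs along its long edges, 90 mm long, 8 mm thick, outer faces 54 mm apart, top 30 mm above the underside. Window 70 by 34 mm clears the cover's rib; 14 mm holes at x = -70 and 70 mm. 0.4 to 0.65 kg. Origin: centre of the underside, z up. Starts on the bench on the other side. Goes on centred over the cover, either end first.
- flange: Bystander: dark steel companion flange, 100 mm across, 50 mm tall, loose. Origin: centre of the underside.
- spanner: Bystander: spanner lying on the bench, 180 mm long, loose. Origin in its underside, near mid-length; x along it.
- driver: Bystander: screwdriver lying on the bench, 200 mm long, loose. Origin in its underside, near mid-length; x along it.
- hammer: Bystander: hammer lying on the bench, 280 mm long, loose. Origin in its underside, near mid-length; x along it.
- spray_can: Bystander: standing spray can, 64 mm across, 170 mm tall, loose. Origin: centre of the underside.
- race: Bystander: steel bearing race (ring) lying flat, 72 mm across, 18 mm high, loose. Origin: centre of the underside.
- gear: Bystander: gear lying flat, 90 mm across, 34 mm high at the hub, loose. Origin: centre of the underside.
Not all that is in view belongs to the job. What is shaped like the cover but blue or brown is not meant. Leave any orange look-alike of the retainer alone.

How it is judged:
On the way, in this order (a step that is already met when the one before it is completed fails the run):
1. the inner cover is fully home in the pocket, flush and flat, and let go (z of cover in the frame of vice between 0.106 and 0.1125 m and x of cover in the frame of vice between -0.012 and 0.012 m and y of cover in the frame of vice between -0.025 and 0.025 m and angle between cover's own z axis and vertical below 0.03 rad and contact force between cover and the fingers below 0.1 N), for 0.2 s.
2. the retainer is down over both pins, flat on the housing, with the cover still home (z of cover in the frame of vice between 0.106 and 0.1125 m and x of cover in the frame of vice between -0.012 and 0.012 m and y of cover in the frame of vice between -0.025 and 0.025 m and angle between each of cover, retainer's own z axis and vertical below 0.03 rad and z of retainer in the frame of vice between 0.114 and 0.1205 m and x of retainer in the frame of cover between -0.006 and 0.006 m and y of retainer in the frame of cover between -0.006 and 0.006 m), for 0.2 s.
At the end, for the whole second after the job is handed in: Cover home in the pocket (underside at most 2.5 mm above the pocket floor), retainer over both pins (underside at most 2.5 mm above the top face, within 6 mm of the cover's centre each way), both level within 0.03 rad, let go and at rest (all of step 2 and linear speed of each of cover, retainer below 0.02 m/s); the robot touches nothing.
It fails at once if the cover is let fall (more than about 20 mm, out of the fingers) (contact force between cover and the fingers below 0.1 N and linear speed of cover above 0.65 m/s).
It fails at once if the retainer is let fall (more than about 20 mm, out of the fingers) (contact force between retainer and the fingers below 0.1 N and linear speed of retainer above 0.65 m/s).
It fails at once if a bystander is moved by more than 30 mm (distance of any of flange, spanner, driver, hammer, spray_can, race, gear from where it was at the start of the episode above 0.03 m).
It also fails if it takes over 64 s, if anything falls off the work surface, if the arm or the gripper's body presses on something with over 40 N, if the wrist force passes 120 N, or if a joint passes its speed limit or range.

ROBOT

A 6-joint arm with a two-finger parallel gripper is mounted at the origin on the work surface. World frame = base frame: x ahead of the robot, y to its left, z up, the work surface at z = 0. Lengths are in m, angles in rad, forces in N, time in s.
With the tool pointing down it reaches from about 0.25 to 0.725 m from the base axis. Payload 4 kg.
Tool frame: the origin (TCP) lies between the finger pads; the fingertips stand 11 mm ahead of it and the grasp point (between the pads) lies 8 mm behind it (bot.tip_extent is the distance from the TCP to the fingertips, in m); z points along the fingers, y is the line along which they close (so a half turn about z gives the same grasp; the last joint's range is limited). The gripper opens to 85 mm and grips with 20 to 120 N. Pads are 22 mm wide; open, the fingers measure 114 mm over their backs; the gripper's body (76 mm by 85 mm) begins 54 mm behind the grasp point. The pads swing forward as they close: fully open they stand 13 mm farther back than shut.
Start: joints at [1.148, 0.241, 0.005, 1.335, 0, 1.571], TCP at [0.205, 0.456, 0.242] pointing down, gripper open.
Joint ranges: [-2.72, 2.72], [-1.05, 1.87], [-1.09, 1.28], [-1.99, 2.15], [-1.42, 1.44], [-3.14, 3.14]. Speed limits (rad/s): [2.79, 2.79, 3.14, 3.14, 3.14, 3.14].

INTERFACE

Orientations are given as a unit quaternion [x, y, z, w].
In Python, from workcell import bot gives the robot as it stands. The module is installed in compiled form; this text tells all that it offers.
- The arm moves only by the tool drive_tool, never from a script. Its argument "rows" is a list of rows, each an object of numbers: "dx", "dy", "dz": the shift along the tool's x, y, z in units of 50 mm (1.0 is 50 mm); "wx", "wy", "wz": the turn, a rotation vector about the tool's x, y, z in units of 5 degrees (1.0 is 5 degrees); "hand": the finger opening in mm, from 0 to 85.4. A call has 1 to 20 rows; each row is the pose to reach, as a shift and turn from the pose commanded when the call began, along the tool's axes at that moment; what a row does not reach only later rows make up. A row lasts 1/10 s, in which the tool goes at most 50 mm and 8.59 degrees, less where a joint would pass 70% of its speed; a pose out of reach is approached as far as the arm can. A call with a gripper value outside its range is refused whole. The fingers move at their own pace and stop on an object; the grip force is fixed at half the most. Time passes only in rows, so rows that repeat a pose let the fingers close. It gives the time, the measured TCP pose, the force, the opening and the grip force at its end, in the units of the state.
- bot.get_obs(): the state, without advancing time (a new reading comes with each control period).
- bot.camera(name): name is "scene" or "top" or "wrist"; returns the picture (480x640x3 uint8, red, green, blue); there is no depth.
- bot.get_calibration(name): a dict with "vfov" (degrees; the focal length in pixels is half the picture's height over the tangent of half this angle, whatever the lens; pixels are square), "cx", "cy" (the principal point, pixels), "origin" and "rotation" of the camera in the world; the wrist camera has in their place "mount" (4x4, takes a point from camera to tool coordinates, whose origin is the TCP and whose axes are the flange's). Camera axes: x right, y up, looking along -z (the intrinsics and any distortion apply to the point x, -y, -z); pixel columns grow to the right and rows downward; lengths in m; the calibration is good to about 2 mm. A picture is of the moment at which its call begins: read the wrist's pose just before it. get_calibration takes no time and is no camera call.
- bot.job_done(): hands the job in; it is judged then, once.
Trained networks look in the newest picture that a camera, given by its name, has taken for a name from the list of things; names that differ only in an ending like _2 or _b are one class to them, and where a whole thing is asked for, a point or a joint stands for the part that bears it (a point fixed in the world has none). Each returns a list of dicts, best first, with "score" (0 to 1); they miss things now and then, are a little off and sometimes report something else, mostly with a low value. They report only what shows in the picture. A call takes as long as a camera call. They do not tell look-alikes from the thing itself.
- bot.look_for(camera, thing): "extent" ([centre column, centre row, width, height] in pixels, round what is visible of it).
- bot.outline_of(camera, thing): "region" (480x640 bool, what is visible of it) and "extent" ([centre column, centre row, width, height] in pixels, round what is visible of it).
The state is a dict: "clock": time; "joint_pos": joint angles; "joint_vel": joint speeds; "tau": joint torques, N m; "eef_pos": TCP position; "tool_rot": TCP orientation; "ft_force": force on the tool from outside, world axes, zero at the start; "ft_torque": the same for the moment, N m; "grip_width": finger opening in m; "grasp_force": force on a finger pad.
Only numpy, scipy, OpenCV 4.12 (cv2) and the standard library are available. Lean on these libraries where they do the work, as an engineer would, in place of code of your own. Each camera call takes 0.05 s, during which the arm holds its last target. There are 200 camera calls.

## Working session

There is one attempt and no reset: what is moved stays moved. The work goes in short steps, Python scripts to look and compute and a tool call to move; the robot and the scene stay as the last step left them, time stands still between calls to the robot, and variables do not carry over. Pictures are saved under pics/ and viewed, at most 10 in all, crops included, and the job is handed in when it is done.

Besides the shell and the picture viewer there is one more tool, called after "Call:" by a JSON object that holds its "api" and its "payload", one argument or row to a line. drive_tool: Moves the arm, as the interface text tells. Its arguments: {"type":"object","properties":{"rows":{"type":"array","items":{"type":"object","properties":{"dx":{"type":"number"},"dy":{"type":"number"},"dz":{"type":"number"},"wx":{"type":"number"},"wy":{"type":"number"},"wz":{"type":"number"},"hand":{"type":"number"}}}}},"required":["rows"]}

```bash
mkdir -p pics; python3 - <<'E'
from workcell import bot
import cv2,numpy as np
for n in("top","scene"):
    im=bot.camera(n); cv2.imwrite(f"pics/{n}0.png",im[:,:,::-1]); print(n,bot.get_calibration(n))
print(bot.get_calibration("wrist")); print(bot.get_obs())
for t in("vice","cover","retainer"):
    print(t,[(d['score'],d['extent']) for d in bot.look_for("top",t)])
E
```

```text
top {'vfov': 46.35720807760726, 'cx': 317.9637937151221, 'cy': 237.9536598059751, 'origin': array([ 0.39478219, -0.02369192,  1.54714513]), 'rotation': array([-0.02204874,  0.02419297,  0.71092796, -0.70250266])}
scene {'vfov': 43.784314997045485, 'cx': 314.2701971614303, 'cy': 247.872491091172, 'origin': array([1.1968851 , 0.40806375, 1.19964708]), 'rotation': array([0.15602807, 0.28121323, 0.8161924 , 0.4800045 ])}
{'vfov': 70.23496261791956, 'cx': 319.1368382739577, 'cy': 238.08425667677525, 'mount': array([[-8.30705180e-04,  9.47023478e-01,  3.21163263e-01,
         8.14058609e-02],
       [ 9.99999629e-01,  7.13888590e-04,  4.81486005e-04,
        -9.40010089e-04],
       [ 2.26703763e-04,  3.21163543e-01, -9.47023720e-01,
        -1.30623540e-01],
       [ 0.00000000e+00,  0.00000000e+00,  0.00000000e+00,
         1.00000000e+00]])}
{'clock': 0.1, 'joint_pos': array([1.14798932e+00, 2.41324181e-01, 3.86073941e-03, 1.33517931e+00,
       4.00179774e-06, 1.57080189e+00]), 'joint_vel': array([-0.00084022, -0.00129015,  0.00247664, -0.00080166, -0.00077226,
        0.00148961]), 'tau': array([ 1.58990447e-04, -3.73138797e+01,  2.53010058e+01,  1.08510547e-02,
       -4.28018086e-05,  5.07560287e-06]), 'eef_pos': array([0.20493993, 0.45548203, 0.24150935]), 'tool_rot': array([ 2.09834994e-01,  9.77736377e-01, -9.02239142e-04, -1.95673507e-04]), 'ft_force': array([ 0.20446942, -0.61802527,  0.08577218]), 'ft_torque': array([ 0.04837325, -0.00340808,  0.01994274]), 'grasp_force': 0.0, 'grip_width': 0.08540500275472342}
vice [(0.81, [303.9, 233.3, 49.8, 81.7])]
cover [(0.97, [201.1, 223.2, 35.8, 43.9]), (0.69, [192.4, 351.4, 35.6, 41.1]), (0.67, [210.6, 165.8, 45.9, 41.5])]
retainer [(0.8, [417.1, 241.0, 37.1, 62.7]), (0.76, [456.8, 339.2, 60.3, 38.6])]
```

View pics/top0.png

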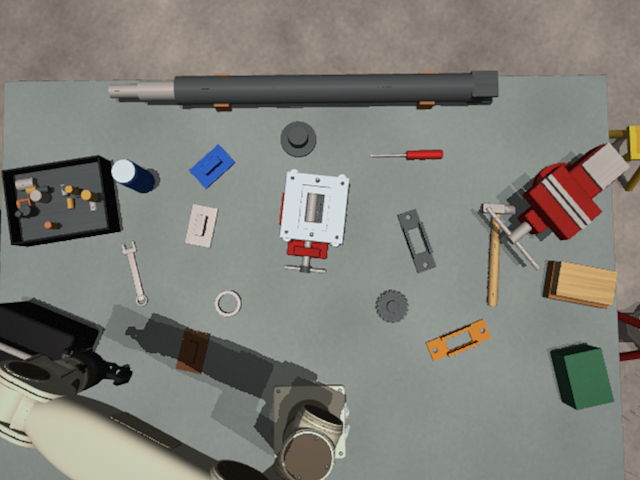

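View pics/scene0.png

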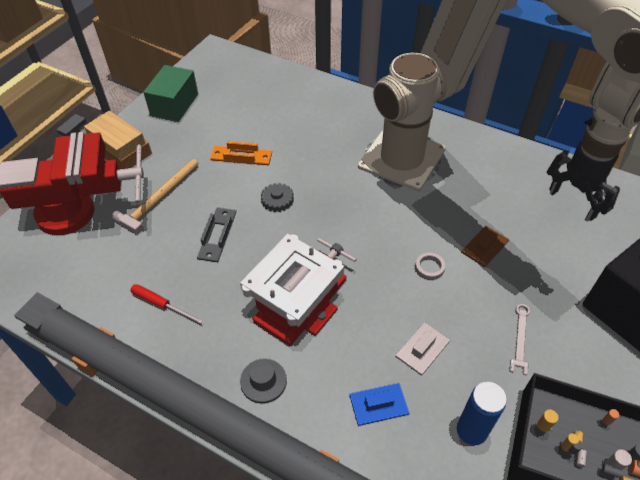

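The top view shows the steel cover at (201,226), the dark retainer at (417,240) and the housing at (314,208). The handle is at (305,265), so the vice's -x end points toward the robot. The blue, brown and orange pieces are look-alikes.

```bash
cat > h.py <<'E'
from workcell import bot
import cv2,numpy as np
from scipy.spatial.transform import Rotation as R
def cam(n,obs=None):
    c=bot.get_calibration(n); f=240/np.tan(np.radians(c['vfov']/2))
    if 'mount' in c:
        o=obs or bot.get_obs(); T=np.eye(4); T[:3,:3]=R.from_quat(o['tool_rot']).as_matrix(); T[:3,3]=o['eef_pos']
        M=T@c['mount']; return M[:3,:3],M[:3,3],f,c['cx'],c['cy']
    return R.from_quat(c['rotation']).as_matrix(),np.array(c['origin']),f,c['cx'],c['cy']
def ray(k,px,z):
    Rm,o,f,cx,cy=k; px=np.atleast_2d(np.array(px,float))
    d=np.c_[(px[:,0]-cx)/f,-(px[:,1]-cy)/f,-np.ones(len(px))]@Rm.T
    return o+d*((z-o[2])/d[:,2])[:,None]
def proj(k,P):
    Rm,o,f,cx,cy=k; c=(np.atleast_2d(P)-o)@Rm
    return np.c_[cx+f*c[:,0]/-c[:,2],cy-f*c[:,1]/-c[:,2]]
def rect(k,mask,z):
    m=max(cv2.findContours(mask.astype(np.uint8),0,1)[0],key=cv2.contourArea)[:,0]
    w=ray(k,m,z)[:,:2].astype(np.float32)
    (c,s,a)=cv2.minAreaRect(w*1000); 
    if s[0]<s[1]: a-=90; s=s[::-1]
    return np.round(c,1),np.round(s,1),round((a+90)%180-90,1)
E
python3 - <<'E'
from h import *
k=cam("top"); im=bot.camera("top")
for t,z in(("cover",.008),("retainer",.008),("vice",.118)):
    for d in bot.outline_of("top",t): print(t,d['score'],d['extent'],rect(k,d['region'],z))
c=[cv2.resize(im[y-45:y+45,x-40:x+40],None,fx=3.3,fy=3.3,interpolation=2) for x,y in((316,210),(201,226),(417,240))]
cv2.imwrite("pics/m.png",np.hstack(c)[:,:,::-1])
E
```

```text
cover 0.86 [192.1, 351.2, 33.8, 44.4] (array([195. , 316.6]), array([112.8,  75.3]), -10.0)
cover 0.66 [211.2, 165.1, 41.5, 43.2] (array([700.8, 265.3]), array([110.6,  73.5]), -48.0)
cover 0.61 [201.3, 225.5, 32.7, 44.4] (array([535.3, 292.8]), array([114.8,  73.4]), -13.0)
retainer 0.77 [417.4, 242.3, 37.8, 61.1] (array([ 487.6, -299.9]), array([168.6,  62.1]), 17.2)
retainer 0.74 [459.1, 340.2, 59.9, 43.4] (array([ 213.4, -405.2]), array([172. ,  62.3]), -69.7)
retainer 0.29 [304.8, 236.9, 48.5, 77.9] (array([446.9,   5.7]), array([111.1,  87.4]), 82.9)
vice 0.97 [304.6, 234.7, 43.6, 76.6] (array([441.6,   2.4]), array([101. ,  78.8]), 83.0)
```

View pics/m.png

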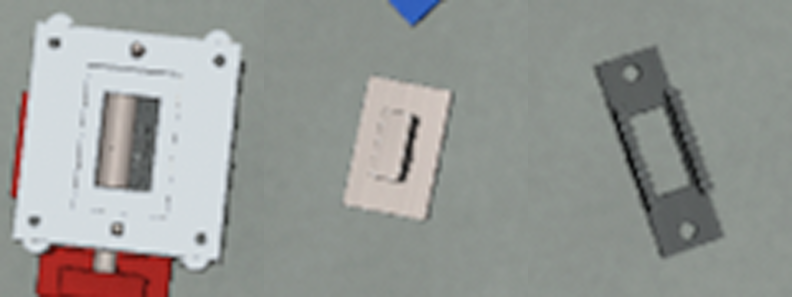

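```bash
cat >> h.py <<'E'
def goto(x,y,z,yaw,o=None):
    "units for drive_tool to reach TCP x,y,z with tool y axis at yaw deg (world), tool down"
    o=o or bot.get_obs(); Rm=R.from_quat(o['tool_rot']).as_matrix()
    a=np.radians(yaw); Rt=np.c_[[np.sin(a)*-1,np.cos(a),0],[np.cos(a),np.sin(a),0],[0,0,-1]]
    d=Rm.T@(np.array([x,y,z])-o['eef_pos'])/.05; w=np.degrees(R.from_matrix(Rm.T@Rt).as_rotvec())/5
    print('d',np.round(d,3),'w',np.round(w,3))
def st():
    o=bot.get_obs(); Rm=R.from_quat(o['tool_rot']).as_matrix()
    print(round(o['clock'],2),'p',np.round(o['eef_pos'],4),'yaw',round(np.degrees(np.arctan2(Rm[1,1],Rm[0,1])),2),'z',np.round(Rm[:,2],4),'F',np.round(o['ft_force'],1),'w',round(o['grip_width']*1e3,1),'g',round(o['grasp_force'],1))
    return o
E
python3 - <<'E'
from h import *
print(bot.tip_extent); k=cam("top")
p=ray(k,[(317.5,180.2),(311.5,234.1)],.136); d=p[0]-p[1]; print(p,p.mean(0),np.linalg.norm(d),np.degrees(np.arctan2(d[1],d[0])))
st(); goto(*(p.mean(0)[:2]),.29,90+np.degrees(np.arctan2(d[1],d[0])))
E
```

```text
0.011
[[ 0.63419978 -0.02911615  0.136     ]
 [ 0.49712601 -0.01233275  0.136     ]] [ 0.5656629  -0.02072445  0.136     ] 0.13809743117715254 -6.980587090295607
0.45 p [0.2051 0.4559 0.2422] yaw 65.78 z [-1.e-04 -1.e-04 -1.e+00] F [ 0.   0.3 -0.8] w 85.5 g 0.0
d [-10.487  -5.735  -0.954] w [-2.000e-03 -0.000e+00 -3.449e+00]
```

Call:
{"api": "drive_tool", "payload": {
  "rows": [
    {"dx": -10.5,"dy": -5.7,"dz": -0.95,"wz": -3.45},
    {"dx": -10.5,"dy": -5.7,"dz": -0.95,"wz": -3.45},
    {"dx": -10.5,"dy": -5.7,"dz": -0.95,"wz": -3.45},
    {"dx": -10.5,"dy": -5.7,"dz": -0.95,"wz": -3.45},
    {"dx": -10.5,"dy": -5.7,"dz": -0.95,"wz": -3.45},
    {"dx": -10.5,"dy": -5.7,"dz": -0.95,"wz": -3.45},
    {"dx": -10.5,"dy": -5.7,"dz": -0.95,"wz": -3.45},
    {"dx": -10.5,"dy": -5.7,"dz": -0.95,"wz": -3.45},
    {"dx": -10.5,"dy": -5.7,"dz": -0.95,"wz": -3.45},
    {"dx": -10.5,"dy": -5.7,"dz": -0.95,"wz": -3.45},
    {"dx": -10.5,"dy": -5.7,"dz": -0.95,"wz": -3.45},
    {"dx": -10.5,"dy": -5.7,"dz": -0.95,"wz": -3.45},
    {"dx": -10.5,"dy": -5.7,"dz": -0.95,"wz": -3.45},
    {"dx": -10.5,"dy": -5.7,"dz": -0.95,"wz": -3.45},
    {"dx": -10.5,"dy": -5.7,"dz": -0.95,"wz": -3.45},
    {"dx": -10.5,"dy": -5.7,"dz": -0.95,"wz": -3.45}
  ]
}}

```text
invalid input at $.rows[0]: expected keys dx, dy, dz, wx, wy, wz, hand
```

```bash
python3 - <<'E'
from h import *
o=st(); im=bot.camera("wrist"); cv2.imwrite("pics/w1.png",im[:,:,::-1]); np.savez("w1.npz",im=im,**{q:o[q] for q in("eef_pos","tool_rot")})
goto(.535,.293,.16,77)
E
```

```text
0.45 p [0.2051 0.4559 0.2422] yaw 65.78 z [-1.e-04 -1.e-04 -1.e+00] F [ 0.   0.3 -0.8] w 85.5 g 0.0
d [-7.353 -0.264  1.645] w [-2.000e-03 -0.000e+00 -2.245e+00]
```

View pics/w1.png

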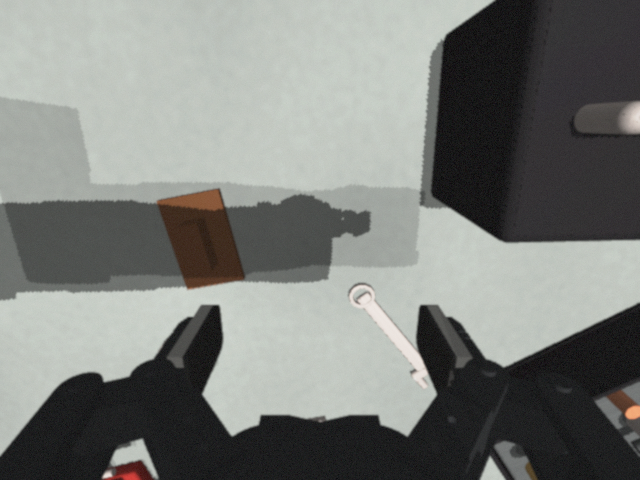

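The move was refused because each row needs all seven keys, so this picture only shows the bench at the start pose: the brown look-alike and the spanner. I'm resending the move.

Call:
{"api": "drive_tool", "payload": {
  "rows": [
    {"dx": -10.5,"dy": -5.7,"dz": -0.95,"wx": 0,"wy": 0,"wz": -3.45,"hand": 85},
    {"dx": -10.5,"dy": -5.7,"dz": -0.95,"wx": 0,"wy": 0,"wz": -3.45,"hand": 85},
    {"dx": -10.5,"dy": -5.7,"dz": -0.95,"wx": 0,"wy": 0,"wz": -3.45,"hand": 85},
    {"dx": -10.5,"dy": -5.7,"dz": -0.95,"wx": 0,"wy": 0,"wz": -3.45,"hand": 85},
    {"dx": -10.5,"dy": -5.7,"dz": -0.95,"wx": 0,"wy": 0,"wz": -3.45,"hand": 85},
    {"dx": -10.5,"dy": -5.7,"dz": -0.95,"wx": 0,"wy": 0,"wz": -3.45,"hand": 85},
    {"dx": -10.5,"dy": -5.7,"dz": -0.95,"wx": 0,"wy": 0,"wz": -3.45,"hand": 85},
    {"dx": -10.5,"dy": -5.7,"dz": -0.95,"wx": 0,"wy": 0,"wz": -3.45,"hand": 85},
    {"dx": -10.5,"dy": -5.7,"dz": -0.95,"wx": 0,"wy": 0,"wz": -3.45,"hand": 85},
    {"dx": -10.5,"dy": -5.7,"dz": -0.95,"wx": 0,"wy": 0,"wz": -3.45,"hand": 85},
    {"dx": -10.5,"dy": -5.7,"dz": -0.95,"wx": 0,"wy": 0,"wz": -3.45,"hand": 85},
    {"dx": -10.5,"dy": -5.7,"dz": -0.95,"wx": 0,"wy": 0,"wz": -3.45,"hand": 85},
    {"dx": -10.5,"dy": -5.7,"dz": -0.95,"wx": 0,"wy": 0,"wz": -3.45,"hand": 85},
    {"dx": -10.5,"dy": -5.7,"dz": -0.95,"wx": 0,"wy": 0,"wz": -3.45,"hand": 85},
    {"dx": -10.5,"dy": -5.7,"dz": -0.95,"wx": 0,"wy": 0,"wz": -3.45,"hand": 85}
  ]
}}

```text
clock: 2.0
eef_pos: [0.5663, -0.0187, 0.2895]
tool_rot: [0.061, 0.998, 0.0, -0.001]
ft_force: [0.0, 0.0, -0.7]
grip_width: 0.0848
grasp_force: 0.0
```

```bash
python3 - <<'E'
from h import *
o=st(); im=bot.camera("wrist"); cv2.imwrite("pics/w2.png",im[:,:,::-1]); np.savez("w2.npz",im=im,**{q:o[q] for q in("eef_pos","tool_rot")})
goto(.535,.293,.16,77)
E
```

```text
2.0 p [ 0.5663 -0.0187  0.2895] yaw 83.04 z [-1.3e-03  6.0e-04 -1.0e+00] F [ 0.   0.  -0.7] w 84.8 g 0.0
d [1.363 6.103 2.599] w [ 0.004 -0.011  1.22 ]
```

View pics/w2.png

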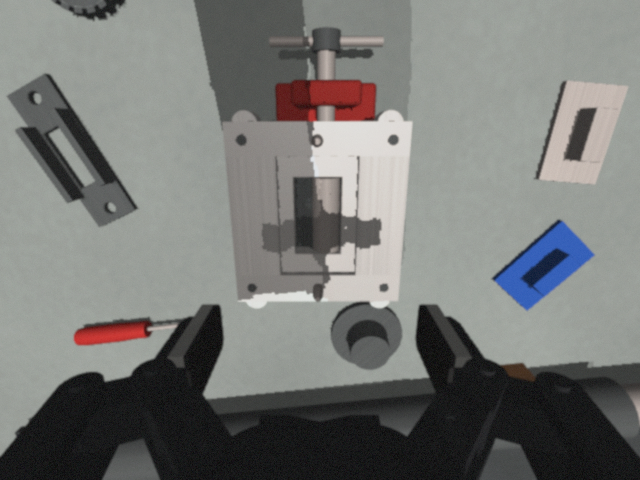

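Straight down on the housing: the pocket rim runs roughly from (278,156) to (357,274), with pins at (317,140) and (318,291). The cover is at (583,132) and the retainer at (72,150). I'll rectify the three regions for precise measuring.

```bash
cat > rectify.py <<'E'
from h import *
def rec(k,im,c,yaw,z,L,W,s):
    "orthophoto, world length L along yaw (up in picture), W across; s px per m"
    a=np.radians(yaw); u=np.array([np.cos(a),np.sin(a)]); v=np.array([-u[1],u[0]])
    q=np.array([[0,0],[W*s,0],[W*s,L*s],[0,L*s]],np.float32)
    w=np.array([np.r_[np.array(c)+u*(L/2-p[1]/s)+v*(W/2-p[0]/s),z] for p in q])
    return cv2.warpPerspective(im,cv2.getPerspectiveTransform(q,proj(k,w).astype(np.float32)),(int(W*s),int(L*s)),flags=cv2.INTER_LINEAR|cv2.WARP_INVERSE_MAP)
E
python3 - <<'E'
from rectify import *
o=dict(np.load("w2.npz")); im=o.pop("im"); k=cam("wrist",o)
for nm,p,z in(("rim",[(277.5,156),(358,156),(356,274),(281,274)],.118),("house",[(223,122),(412,122),(400,302),(237,302)],.118),("pins",[(317,140),(318,291)],.12),("cover",[(566,80),(627,87),(600,184),(537,178)],.008),("ret",[(47,75),(8,97),(98,226),(136,205)],.008)):
    w=ray(k,p,z)[:,:2]; print(nm,np.round(w.mean(0),4),np.round(w,4).tolist())
s=3000
A=rec(k,im,(.5656,-.0207),-7,.118,.19,.13,s); B=rec(k,im,(.535,.293),-13,.008,.13,.09,s); C=rec(k,im,(.488,-.3),17,.008,.19,.07,s)
out=np.zeros((600,800,3),np.uint8)
x=0
for t in(A,B): out[:t.shape[0],x:x+t.shape[1]]=t; x+=t.shape[1]
cv2.imwrite("pics/r.png",out[:,:,::-1])
cv2.imwrite("pics/C.png",C[:,:,::-1])
E
```

```text
rim [ 0.5674 -0.0211] [[0.5077, -0.0492], [0.5162, 0.0199], [0.6273, 0.0084], [0.6184, -0.0637]]
house [ 0.5688 -0.0214] [[0.4747, -0.09], [0.494, 0.0672], [0.6631, 0.0493], [0.6433, -0.1121]]
pins [ 0.5693 -0.0219] [[0.4986, -0.0136], [0.64, -0.0303]]
cover [0.5348 0.29  ] [[0.474, 0.2655], [0.4894, 0.3334], [0.5962, 0.3187], [0.5796, 0.2424]]
ret [ 0.4853 -0.3002] [[0.3993, -0.3006], [0.4155, -0.3523], [0.5734, -0.3016], [0.553, -0.2462]]
```

View pics/r.png

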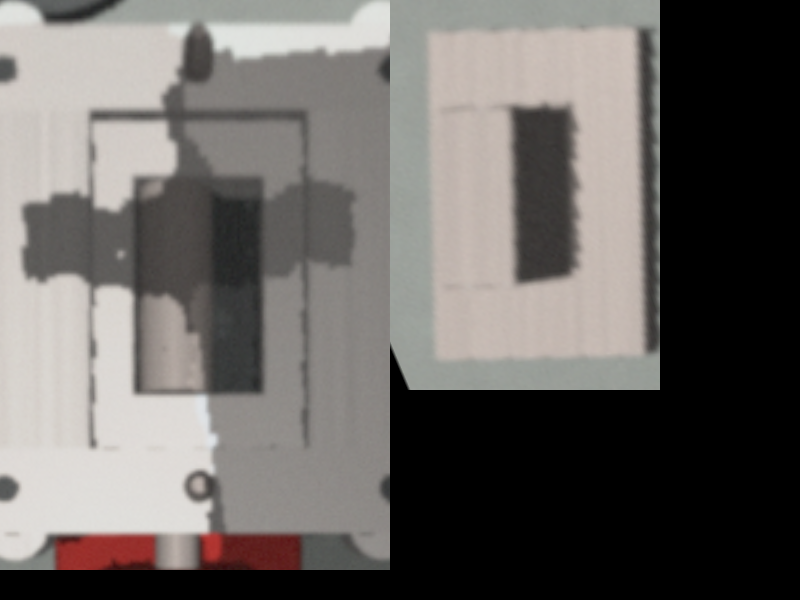

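```bash
python3 - <<'E'
from h import *
goto(.5346,.289,.10,78); goto(.5346,.289,.022,78)
E
```

```text
d [1.361 6.022 3.799] w [ 0.004 -0.011  1.02 ]
d [1.359 6.022 5.359] w [ 0.004 -0.011  1.02 ]
```

Call:
{"api": "drive_tool", "payload": {
  "rows": [
    {"dx": 1.36,"dy": 6.02,"dz": 3.8,"wx": 0,"wy": 0,"wz": 1.02,"hand": 50},
    {"dx": 1.36,"dy": 6.02,"dz": 3.8,"wx": 0,"wy": 0,"wz": 1.02,"hand": 50},
    {"dx": 1.36,"dy": 6.02,"dz": 3.8,"wx": 0,"wy": 0,"wz": 1.02,"hand": 50},
    {"dx": 1.36,"dy": 6.02,"dz": 3.8,"wx": 0,"wy": 0,"wz": 1.02,"hand": 50},
    {"dx": 1.36,"dy": 6.02,"dz": 3.8,"wx": 0,"wy": 0,"wz": 1.02,"hand": 50},
    {"dx": 1.36,"dy": 6.02,"dz": 3.8,"wx": 0,"wy": 0,"wz": 1.02,"hand": 50},
    {"dx": 1.36,"dy": 6.02,"dz": 3.8,"wx": 0,"wy": 0,"wz": 1.02,"hand": 50},
    {"dx": 1.36,"dy": 6.02,"dz": 3.8,"wx": 0,"wy": 0,"wz": 1.02,"hand": 50},
    {"dx": 1.36,"dy": 6.02,"dz": 3.8,"wx": 0,"wy": 0,"wz": 1.02,"hand": 50},
    {"dx": 1.36,"dy": 6.02,"dz": 3.8,"wx": 0,"wy": 0,"wz": 1.02,"hand": 50},
    {"dx": 1.36,"dy": 6.02,"dz": 3.8,"wx": 0,"wy": 0,"wz": 1.02,"hand": 50}
  ]
}}

```text
clock: 3.15
eef_pos: [0.5368, 0.287, 0.1015]
tool_rot: [0.106, 0.994, 0.0, 0.001]
ft_force: [0.6, 0.3, 0.3]
grip_width: 0.0501
grasp_force: 0.0
```

```bash
python3 - <<'E'
from h import *
from rectify import rec
o=st(); im=bot.camera("wrist"); k=cam("wrist",o)
A=rec(k,im,(.5346,.289),-12,.008,.16,.12,3500); B=cv2.imread("pics/C.png")[:,:,::-1]
out=np.zeros((600,800,3),np.uint8); out[:560,:420]=A; out[:570,430:640]=B
cv2.imwrite("pics/r2.png",out[:,:,::-1])
E
```

```text
3.15 p [0.5368 0.287  0.1015] yaw 77.86 z [ 2.3e-03  7.0e-04 -1.0e+00] F [0.6 0.3 0.3] w 50.1 g 0.0
```

View pics/r2.png

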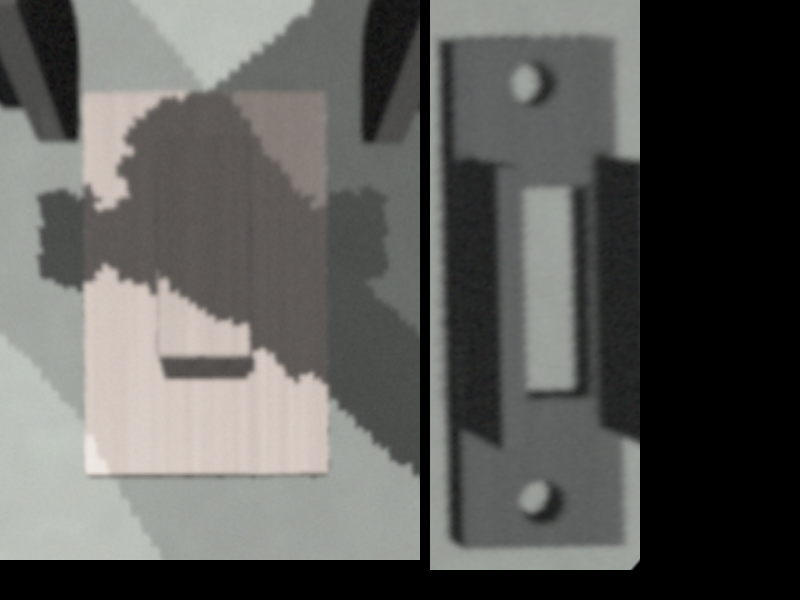

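Left panel: the cover centred at (205,283) and square to the picture. Right panel: the retainer with holes at (529,82) and (538,498). Next I descend to grip the cover.

```bash
python3 - <<'E'
from h import *
o=st(); goto(.534,.2905,.022,78)
E
```

```text
3.2 p [0.537  0.2867 0.1015] yaw 77.83 z [ 2.3e-03  9.0e-04 -1.0e+00] F [ 0.6  0.5 -0. ] w 49.9 g 0.0
d [0.078 0.059 1.59 ] w [ 0.016  0.024 -0.035]
```

Call:
{"api": "drive_tool", "payload": {
  "rows": [
    {"dx": 0.08,"dy": 0.06,"dz": 0.8,"wx": 0,"wy": 0,"wz": 0,"hand": 50},
    {"dx": 0.08,"dy": 0.06,"dz": 1.3,"wx": 0,"wy": 0,"wz": 0,"hand": 50},
    {"dx": 0.08,"dy": 0.06,"dz": 1.55,"wx": 0,"wy": 0,"wz": 0,"hand": 50},
    {"dx": 0.08,"dy": 0.06,"dz": 1.55,"wx": 0,"wy": 0,"wz": 0,"hand": 50},
    {"dx": 0.08,"dy": 0.06,"dz": 1.55,"wx": 0,"wy": 0,"wz": 0,"hand": 50}
  ]
}}

```text
clock: 3.7
eef_pos: [0.5339, 0.2912, 0.0236]
tool_rot: [0.106, 0.994, 0.001, 0.001]
ft_force: [0.2, 0.5, 1.1]
grip_width: 0.0501
grasp_force: 0.0
```

```bash
python3 - <<'E'
from h import *
o=st(); goto(.534,.2905,.022,78)
E
```

```text
3.7 p [0.5339 0.2912 0.0236] yaw 77.86 z [ 1.6e-03  8.0e-04 -1.0e+00] F [0.2 0.5 1.1] w 50.1 g 0.0
d [-0.005 -0.014  0.031] w [ 0.013  0.016 -0.028]
```

Good; close, then lift gently.

Call:
{"api": "drive_tool", "payload": {
  "rows": [
    {"dx": 0,"dy": -0.01,"dz": 0.03,"wx": 0,"wy": 0,"wz": 0,"hand": 15},
    {"dx": 0,"dy": -0.01,"dz": 0.03,"wx": 0,"wy": 0,"wz": 0,"hand": 15},
    {"dx": 0,"dy": -0.01,"dz": 0.03,"wx": 0,"wy": 0,"wz": 0,"hand": 15},
    {"dx": 0,"dy": -0.01,"dz": 0.03,"wx": 0,"wy": 0,"wz": 0,"hand": 15},
    {"dx": 0,"dy": -0.01,"dz": 0.03,"wx": 0,"wy": 0,"wz": 0,"hand": 15},
    {"dx": 0,"dy": -0.01,"dz": 0.03,"wx": 0,"wy": 0,"wz": 0,"hand": 15}
  ]
}}

```text
clock: 4.3
eef_pos: [0.5338, 0.2917, 0.0225]
tool_rot: [0.105, 0.994, 0.001, 0.001]
ft_force: [0.9, -0.0, 5.9]
grip_width: 0.0228
grasp_force: 60.8
```

```bash
python3 - <<'E'
from h import *
o=st()
E
```

```text
4.3 p [0.5338 0.2917 0.0225] yaw 77.93 z [ 0.003   0.0016 -1.    ] F [ 0.9 -0.   5.9] w 22.8 g 60.8
```

```bash
python3 - <<'E'
from h import *
goto(.5338,.2917,.20,78);goto(.5676,-.0223,.20,83)
E
```

```text
d [-0.008  0.007 -3.549] w [ 0.025  0.03  -0.013]
d [-1.982 -5.992 -3.557] w [ 0.024  0.031 -1.013]
```

Call:
{"api": "drive_tool", "payload": {
  "rows": [
    {"dx": 0,"dy": 0,"dz": -0.3,"wx": 0,"wy": 0,"wz": 0,"hand": 15},
    {"dx": 0,"dy": 0,"dz": -0.9,"wx": 0,"wy": 0,"wz": 0,"hand": 15},
    {"dx": 0,"dy": 0,"dz": -1.6,"wx": 0,"wy": 0,"wz": 0,"hand": 15},
    {"dx": 0,"dy": 0,"dz": -2.4,"wx": 0,"wy": 0,"wz": 0,"hand": 15},
    {"dx": -0.1,"dy": -0.4,"dz": -3.2,"wx": 0,"wy": 0,"wz": -0.2,"hand": 15},
    {"dx": -0.4,"dy": -1.1,"dz": -3.6,"wx": 0,"wy": 0,"wz": -0.4,"hand": 15},
    {"dx": -0.7,"dy": -1.9,"dz": -3.6,"wx": 0,"wy": 0,"wz": -0.6,"hand": 15},
    {"dx": -1.0,"dy": -2.8,"dz": -3.6,"wx": 0,"wy": 0,"wz": -0.8,"hand": 15},
    {"dx": -1.3,"dy": -3.7,"dz": -3.6,"wx": 0,"wy": 0,"wz": -1.0,"hand": 15},
    {"dx": -1.6,"dy": -4.6,"dz": -3.6,"wx": 0,"wy": 0,"wz": -1.0,"hand": 15},
    {"dx": -1.8,"dy": -5.3,"dz": -3.6,"wx": 0,"wy": 0,"wz": -1.0,"hand": 15},
    {"dx": -1.95,"dy": -5.8,"dz": -3.6,"wx": 0,"wy": 0,"wz": -1.0,"hand": 15},
    {"dx": -1.98,"dy": -6.0,"dz": -3.6,"wx": 0,"wy": 0,"wz": -1.0,"hand": 15},
    {"dx": -1.98,"dy": -6.0,"dz": -3.6,"wx": 0,"wy": 0,"wz": -1.0,"hand": 15},
    {"dx": -1.98,"dy": -6.0,"dz": -3.6,"wx": 0,"wy": 0,"wz": -1.0,"hand": 15}
  ]
}}

```text
clock: 5.8
eef_pos: [0.5661, -0.0223, 0.2]
tool_rot: [0.061, 0.998, 0.0, -0.001]
ft_force: [0.9, 0.9, -5.1]
grip_width: 0.0227
grasp_force: 59.8
```

```bash
python3 - <<'E'
from h import *
o=st(); im=bot.camera("wrist"); cv2.imwrite("pics/w3.png",im[:,:,::-1]); goto(.5676,-.0223,.146,83)
E
```

```text
5.8 p [ 0.5661 -0.0223  0.2   ] yaw 82.95 z [-0.002  0.001 -1.   ] F [ 0.9  0.9 -5.1] w 22.7 g 59.8
d [-0.03  -0.007  1.084] w [ 0.007 -0.017  0.001]
```

View pics/w3.png

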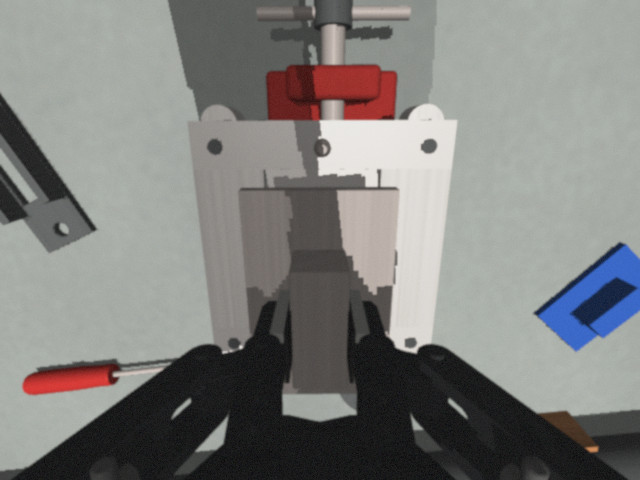

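```bash
python3 - <<'E'
from h import *
k=cam("wrist"); a=np.radians(-7); u=np.array([np.cos(a),np.sin(a)]); v=np.array([-u[1],u[0]]); t=np.array([.5661,-.0223])
for n,p,z in(("rim",[(265.5,170),(380.5,170)],.118),("cover",[(240.5,188.5),(397.5,188.5)],.1855)):
    w=ray(k,p,z)[:,:2]-t; print(n,np.round(1000*np.c_[w@u,w@v],1).tolist())
E
```

```text
rim [[-54.0, -33.9], [-53.9, 37.0]]
cover [[-54.8, -34.6], [-54.8, 32.8]]
```

```bash
python3 - <<'E'
from h import *
goto(.5682,-.0213,.143,83)
E
```

```text
d [-0.039  0.015  1.144] w [ 0.007 -0.017  0.001]
```

Call:
{"api": "drive_tool", "payload": {
  "rows": [
    {"dx": -0.04,"dy": 0.015,"dz": 0.5,"wx": 0,"wy": -0.02,"wz": 0,"hand": 15},
    {"dx": -0.04,"dy": 0.015,"dz": 0.9,"wx": 0,"wy": -0.02,"wz": 0,"hand": 15},
    {"dx": -0.04,"dy": 0.015,"dz": 1.1,"wx": 0,"wy": -0.02,"wz": 0,"hand": 15},
    {"dx": -0.04,"dy": 0.015,"dz": 1.14,"wx": 0,"wy": -0.02,"wz": 0,"hand": 15},
    {"dx": -0.04,"dy": 0.015,"dz": 1.14,"wx": 0,"wy": -0.02,"wz": 0,"hand": 15}
  ]
}}

```text
clock: 6.35
eef_pos: [0.5689, -0.0218, 0.144]
tool_rot: [0.061, 0.998, -0.0, 0.001]
ft_force: [-0.4, -0.3, -5.3]
grip_width: 0.0229
grasp_force: 59.7
```

```bash
python3 - <<'E'
from h import *
st(); goto(.5682,-.0213,.139,83)
E
```

```text
6.35 p [ 0.5689 -0.0218  0.144 ] yaw 82.99 z [ 1.7e-03 -1.0e-04 -1.0e+00] F [-0.4 -0.3 -5.3] w 22.9 g 59.7
d [0.016 0.009 0.1  ] w [ 0.001  0.02  -0.001]
```

Call:
{"api": "drive_tool", "payload": {
  "rows": [
    {"dx": 0.01,"dy": 0.01,"dz": 0.05,"wx": 0,"wy": 0.01,"wz": 0,"hand": 15},
    {"dx": 0.01,"dy": 0.01,"dz": 0.1,"wx": 0,"wy": 0.01,"wz": 0,"hand": 15},
    {"dx": 0.01,"dy": 0.01,"dz": 0.12,"wx": 0,"wy": 0.01,"wz": 0,"hand": 15},
    {"dx": 0.01,"dy": 0.01,"dz": 0.12,"wx": 0,"wy": 0.01,"wz": 0,"hand": 15}
  ]
}}

```text
clock: 6.75
eef_pos: [0.5691, -0.0218, 0.1398]
tool_rot: [0.062, 0.998, 0.0, 0.002]
ft_force: [-4.3, 1.3, 4.0]
grip_width: 0.0226
grasp_force: 61.2
```

Call:
{"api": "drive_tool", "payload": {
  "rows": [
    {"dx": 0.01,"dy": 0,"dz": 0.02,"wx": 0,"wy": 0,"wz": 0,"hand": 15},
    {"dx": 0.03,"dy": 0,"dz": 0.02,"wx": 0,"wy": 0,"wz": 0,"hand": 15},
    {"dx": 0.04,"dy": 0,"dz": 0.02,"wx": 0,"wy": 0,"wz": 0,"hand": 15},
    {"dx": 0.04,"dy": 0,"dz": 0.02,"wx": 0,"wy": 0,"wz": 0,"hand": 15}
  ]
}}

```text
clock: 7.15
eef_pos: [0.5689, -0.0218, 0.1394]
tool_rot: [0.062, 0.998, 0.0, 0.004]
ft_force: [-0.8, 1.4, 6.1]
grip_width: 0.0227
grasp_force: 61.3
```

Call:
{"api": "drive_tool", "payload": {
  "rows": [
    {"dx": 0.02,"dy": 0.02,"dz": 0,"wx": 0,"wy": 0,"wz": 0,"hand": 15},
    {"dx": 0.04,"dy": 0.04,"dz": 0,"wx": 0,"wy": 0,"wz": 0,"hand": 15},
    {"dx": 0.04,"dy": 0.04,"dz": 0,"wx": 0,"wy": 0,"wz": 0,"hand": 15}
  ]
}}

```text
clock: 7.45
eef_pos: [0.5657, -0.0197, 0.1369]
tool_rot: [0.062, 0.998, 0.0, 0.002]
ft_force: [6.4, -1.2, -2.2]
grip_width: 0.0229
grasp_force: 60.3
```

```bash
python3 - <<'E'
from h import *
o=st(); print(o['ft_torque'])
E
```

```text
7.45 p [ 0.5657 -0.0197  0.1369] yaw 82.92 z [ 3.3e-03 -2.0e-04 -1.0e+00] F [ 6.4 -1.2 -2.2] w 22.9 g 60.3
[-0.21360249 -1.10867629 -0.0018566 ]
```

It dropped in part-way, with the -x wall pushing back. I'll ease +x and lower.

Call:
{"api": "drive_tool", "payload": {
  "rows": [
    {"dx": -0.02,"dy": 0,"dz": 0.02,"wx": 0,"wy": 0.03,"wz": 0,"hand": 15},
    {"dx": -0.03,"dy": 0,"dz": 0.04,"wx": 0,"wy": 0.03,"wz": 0,"hand": 15},
    {"dx": -0.03,"dy": 0,"dz": 0.06,"wx": 0,"wy": 0.03,"wz": 0,"hand": 15},
    {"dx": -0.03,"dy": 0,"dz": 0.08,"wx": 0,"wy": 0.03,"wz": 0,"hand": 15}
  ]
}}

```text
clock: 7.85
eef_pos: [0.5658, -0.0197, 0.1326]
tool_rot: [0.062, 0.998, 0.0, -0.001]
ft_force: [0.9, -1.7, 3.4]
grip_width: 0.023
grasp_force: 60.9
```

```bash
python3 - <<'E'
from h import *
o=st(); print(o['ft_torque'])
E
```

```text
7.85 p [ 0.5658 -0.0197  0.1326] yaw 82.93 z [-2.7e-03  4.0e-04 -1.0e+00] F [ 0.9 -1.7  3.4] w 23.0 g 60.9
[-0.03222398 -0.27873158 -0.01502133]
```

Seated at the expected height of 0.1325. A slight press, then release and lift.

Call:
{"api": "drive_tool", "payload": {
  "rows": [
    {"dx": 0,"dy": 0,"dz": 0.02,"wx": 0,"wy": 0,"wz": 0,"hand": 15},
    {"dx": 0,"dy": 0,"dz": 0.01,"wx": 0,"wy": 0,"wz": 0,"hand": 15},
    {"dx": 0,"dy": 0,"dz": 0,"wx": 0,"wy": 0,"wz": 0,"hand": 40},
    {"dx": 0,"dy": 0,"dz": 0,"wx": 0,"wy": 0,"wz": 0,"hand": 40},
    {"dx": 0,"dy": 0,"dz": 0,"wx": 0,"wy": 0,"wz": 0,"hand": 40},
    {"dx": 0,"dy": 0,"dz": 0,"wx": 0,"wy": 0,"wz": 0,"hand": 40},
    {"dx": 0,"dy": 0,"dz": -0.2,"wx": 0,"wy": 0,"wz": 0,"hand": 40},
    {"dx": 0,"dy": 0,"dz": -0.7,"wx": 0,"wy": 0,"wz": 0,"hand": 40},
    {"dx": 0,"dy": 0,"dz": -1.6,"wx": 0,"wy": 0,"wz": 0,"hand": 80},
    {"dx": 0,"dy": 0,"dz": -2.4,"wx": 0,"wy": 0,"wz": 0,"hand": 80},
    {"dx": 0,"dy": 0,"dz": -2.4,"wx": 0,"wy": 0,"wz": 0,"hand": 80},
    {"dx": 0,"dy": 0,"dz": -2.4,"wx": 0,"wy": 0,"wz": 0,"hand": 80}
  ]
}}

```text
clock: 9.05
eef_pos: [0.5671, -0.0198, 0.2548]
tool_rot: [0.062, 0.998, 0.0, 0.001]
ft_force: [0.3, 1.1, -1.1]
grip_width: 0.0801
grasp_force: 0.0
```

```bash
python3 - <<'E'
from rectify import *
o=st(); im=bot.camera("wrist"); k=cam("wrist",o)
A=rec(k,im,(.5668,-.0207),-7,.118,.19,.19,3000)
cv2.imwrite("pics/r3.png",A[:,:,::-1]); goto(.4864,-.301,.10,108.2)
E
```

```text
9.05 p [ 0.5671 -0.0198  0.2548] yaw 82.93 z [ 2.1e-03  1.0e-04 -1.0e+00] F [ 0.3  1.1 -1.1] w 80.1 g 0.0
d [ 0.887 -5.778  3.062] w [ 4.000e-03 -1.500e-02 -5.055e+00]
```

View pics/r3.png

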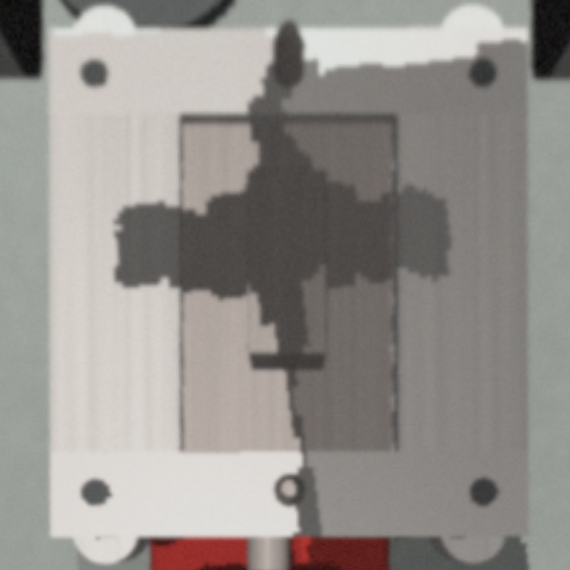

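The cover lies flush in the pocket, whose edges in the crop are at columns 180 to 397 and rows 115 to 451. On to the retainer.

Call:
{"api": "drive_tool", "payload": {
  "rows": [
    {"dx": 0.89,"dy": -5.78,"dz": 3.0,"wx": 0,"wy": 0,"wz": -5.05,"hand": 80},
    {"dx": 0.89,"dy": -5.78,"dz": 3.0,"wx": 0,"wy": 0,"wz": -5.05,"hand": 80},
    {"dx": 0.89,"dy": -5.78,"dz": 3.0,"wx": 0,"wy": 0,"wz": -5.05,"hand": 80},
    {"dx": 0.89,"dy": -5.78,"dz": 3.0,"wx": 0,"wy": 0,"wz": -5.05,"hand": 80},
    {"dx": 0.89,"dy": -5.78,"dz": 3.0,"wx": 0,"wy": 0,"wz": -5.05,"hand": 80},
    {"dx": 0.89,"dy": -5.78,"dz": 3.0,"wx": 0,"wy": 0,"wz": -5.05,"hand": 80},
    {"dx": 0.89,"dy": -5.78,"dz": 3.0,"wx": 0,"wy": 0,"wz": -5.05,"hand": 80},
    {"dx": 0.89,"dy": -5.78,"dz": 3.0,"wx": 0,"wy": 0,"wz": -5.05,"hand": 80},
    {"dx": 0.89,"dy": -5.78,"dz": 3.0,"wx": 0,"wy": 0,"wz": -5.05,"hand": 80},
    {"dx": 0.89,"dy": -5.78,"dz": 3.0,"wx": 0,"wy": 0,"wz": -5.05,"hand": 80},
    {"dx": 0.89,"dy": -5.78,"dz": 3.0,"wx": 0,"wy": 0,"wz": -5.05,"hand": 80}
  ]
}}

```text
clock: 10.2
eef_pos: [0.487, -0.3, 0.1033]
tool_rot: [-0.159, 0.987, 0.0, -0.001]
ft_force: [-0.3, 0.2, 0.5]
grip_width: 0.0801
grasp_force: 0.0
```

```bash
python3 - <<'E'
from rectify import *
o=st(); im=bot.camera("wrist"); k=cam("wrist",o)
A=rec(k,im,(.4864,-.301),18.2,.008,.20,.13,3000)
cv2.imwrite("pics/r4.png",A[:,:,::-1]); goto(.4864,-.301,.02,108.2)
E
```

```text
10.2 p [ 0.487  -0.3     0.1033] yaw 108.29 z [-1.1e-03  1.0e-04 -1.0e+00] F [-0.3  0.2  0.5] w 80.1 g 0.0
d [ 0.018 -0.014  1.67 ] w [ 0.001 -0.01   0.019]
```

View pics/r4.png

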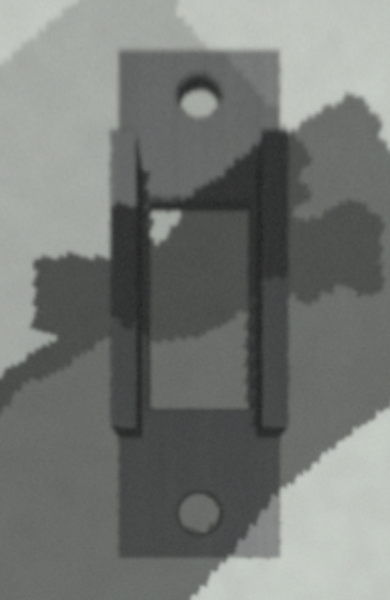

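The retainer is centred at (199,304) in the crop and square to the tool. The fingers are clear of it, so I'll descend.

```bash
python3 - <<'E'
from h import *
goto(.4855,-.302,.017,108.2)
E
```

```text
d [ 0.042 -0.027  1.73 ] w [ 0.001 -0.01   0.019]
```

Call:
{"api": "drive_tool", "payload": {
  "rows": [
    {"dx": 0.04,"dy": -0.03,"dz": 0.8,"wx": 0,"wy": 0,"wz": 0,"hand": 80},
    {"dx": 0.04,"dy": -0.03,"dz": 1.3,"wx": 0,"wy": 0,"wz": 0,"hand": 80},
    {"dx": 0.04,"dy": -0.03,"dz": 1.6,"wx": 0,"wy": 0,"wz": 0,"hand": 80},
    {"dx": 0.04,"dy": -0.03,"dz": 1.7,"wx": 0,"wy": 0,"wz": 0,"hand": 80},
    {"dx": 0.04,"dy": -0.03,"dz": 1.7,"wx": 0,"wy": 0,"wz": 0,"hand": 65},
    {"dx": 0.04,"dy": -0.03,"dz": 1.7,"wx": 0,"wy": 0,"wz": 0,"hand": 46},
    {"dx": 0.04,"dy": -0.03,"dz": 1.7,"wx": 0,"wy": 0,"wz": 0,"hand": 46},
    {"dx": 0.04,"dy": -0.03,"dz": 1.7,"wx": 0,"wy": 0,"wz": 0,"hand": 46},
    {"dx": 0.04,"dy": -0.03,"dz": 1.7,"wx": 0,"wy": 0,"wz": 0,"hand": 46}
  ]
}}

```text
clock: 11.15
eef_pos: [0.4858, -0.3031, 0.0194]
tool_rot: [-0.158, 0.987, -0.0, 0.0]
ft_force: [-0.9, 2.5, 5.6]
grip_width: 0.0527
grasp_force: 68.1
```

```bash
python3 - <<'E'
from h import *
o=st(); goto(.5668,-.0205,.215,82.95)
E
```

```text
11.15 p [ 0.4858 -0.3031  0.0194] yaw 108.2 z [ 9.e-04 -1.e-04 -1.e+00] F [-0.9  2.5  5.6] w 52.7 g 68.1
d [-3.307  4.863 -3.91 ] w [-2.00e-03  1.10e-02  5.05e+00]
```

Call:
{"api": "drive_tool", "payload": {
  "rows": [
    {"dx": 0,"dy": 0,"dz": -0.3,"wx": 0,"wy": 0,"wz": 0,"hand": 46},
    {"dx": 0,"dy": 0,"dz": -0.9,"wx": 0,"wy": 0,"wz": 0,"hand": 46},
    {"dx": 0,"dy": 0,"dz": -1.7,"wx": 0,"wy": 0,"wz": 0,"hand": 46},
    {"dx": 0,"dy": 0,"dz": -2.5,"wx": 0,"wy": 0,"wz": 0,"hand": 46},
    {"dx": -0.2,"dy": 0.3,"dz": -3.3,"wx": 0,"wy": 0,"wz": 0.5,"hand": 46},
    {"dx": -0.6,"dy": 0.8,"dz": -3.8,"wx": 0,"wy": 0,"wz": 1.2,"hand": 46},
    {"dx": -1.1,"dy": 1.6,"dz": -3.9,"wx": 0,"wy": 0,"wz": 2.0,"hand": 46},
    {"dx": -1.6,"dy": 2.4,"dz": -3.9,"wx": 0,"wy": 0,"wz": 2.9,"hand": 46},
    {"dx": -2.1,"dy": 3.1,"dz": -3.9,"wx": 0,"wy": 0,"wz": 3.7,"hand": 46},
    {"dx": -2.6,"dy": 3.9,"dz": -3.9,"wx": 0,"wy": 0,"wz": 4.4,"hand": 46},
    {"dx": -3.0,"dy": 4.4,"dz": -3.9,"wx": 0,"wy": 0,"wz": 4.8,"hand": 46},
    {"dx": -3.2,"dy": 4.75,"dz": -3.9,"wx": 0,"wy": 0,"wz": 5.05,"hand": 46},
    {"dx": -3.3,"dy": 4.86,"dz": -3.9,"wx": 0,"wy": 0,"wz": 5.05,"hand": 46},
    {"dx": -3.3,"dy": 4.86,"dz": -3.9,"wx": 0,"wy": 0,"wz": 5.05,"hand": 46},
    {"dx": -3.3,"dy": 4.86,"dz": -3.9,"wx": 0,"wy": 0,"wz": 5.05,"hand": 46}
  ]
}}

```text
clock: 12.65
eef_pos: [0.5656, -0.0219, 0.2122]
tool_rot: [0.062, 0.998, -0.0, -0.002]
ft_force: [-0.0, 0.7, -5.7]
grip_width: 0.0526
grasp_force: 66.8
```

```bash
python3 - <<'E'
from h import *
o=st(); goto(.5668,-.0205,.167,82.95)
E
```

```text
12.65 p [ 0.5656 -0.0219  0.2122] yaw 82.89 z [-3.1e-03 -8.0e-04 -1.0e+00] F [-0.   0.7 -5.7] w 52.6 g 66.8
d [-0.024  0.031  0.905] w [-0.013 -0.034 -0.012]
```

Call:
{"api": "drive_tool", "payload": {
  "rows": [
    {"dx": -0.025,"dy": 0.03,"dz": 0.4,"wx": 0,"wy": -0.03,"wz": 0,"hand": 46},
    {"dx": -0.025,"dy": 0.03,"dz": 0.7,"wx": 0,"wy": -0.03,"wz": 0,"hand": 46},
    {"dx": -0.025,"dy": 0.03,"dz": 0.86,"wx": 0,"wy": -0.03,"wz": 0,"hand": 46},
    {"dx": -0.025,"dy": 0.03,"dz": 0.88,"wx": 0,"wy": -0.03,"wz": 0,"hand": 46},
    {"dx": -0.025,"dy": 0.03,"dz": 0.88,"wx": 0,"wy": -0.03,"wz": 0,"hand": 46}
  ]
}}

```text
clock: 13.15
eef_pos: [0.5674, -0.0203, 0.1691]
tool_rot: [0.062, 0.998, -0.0, 0.001]
ft_force: [-0.3, 0.2, -4.1]
grip_width: 0.0526
grasp_force: 66.7
```

```bash
python3 - <<'E'
from h import *
o=st(); goto(.5668,-.0205,.15,82.95)
E
```

```text
13.15 p [ 0.5674 -0.0203  0.1691] yaw 82.86 z [ 1.e-03 -3.e-04 -1.e+00] F [-0.3  0.2 -4.1] w 52.6 g 66.7
d [ 0.012 -0.006  0.381] w [-0.002  0.012 -0.018]
```

Lower past the tapered tips in steps.

Call:
{"api": "drive_tool", "payload": {
  "rows": [
    {"dx": 0.005,"dy": 0,"dz": 0.1,"wx": 0,"wy": 0.01,"wz": 0,"hand": 46},
    {"dx": 0.005,"dy": 0,"dz": 0.2,"wx": 0,"wy": 0.01,"wz": 0,"hand": 46},
    {"dx": 0.005,"dy": 0,"dz": 0.25,"wx": 0,"wy": 0.01,"wz": 0,"hand": 46},
    {"dx": 0.005,"dy": 0,"dz": 0.28,"wx": 0,"wy": 0.01,"wz": 0,"hand": 46},
    {"dx": 0.005,"dy": 0,"dz": 0.28,"wx": 0,"wy": 0.01,"wz": 0,"hand": 46}
  ]
}}

```text
clock: 13.65
eef_pos: [0.567, -0.0193, 0.1545]
tool_rot: [0.062, 0.998, -0.0, -0.0]
ft_force: [0.3, 0.1, -5.5]
grip_width: 0.0529
grasp_force: 66.7
```

```bash
python3 - <<'E'
from h import *
o=st(); print(o['ft_torque']); goto(.5668,-.0205,.145,82.95)
E
```

```text
13.65 p [ 0.567  -0.0193  0.1545] yaw 82.94 z [-5.e-04  0.e+00 -1.e+00] F [ 0.3  0.1 -5.5] w 52.9 g 66.7
[-0.01485147 -0.00158667  0.0654728 ]
d [ 0.001 -0.023  0.191] w [-0.001 -0.006 -0.003]
```

Call:
{"api": "drive_tool", "payload": {
  "rows": [
    {"dx": 0,"dy": -0.01,"dz": 0.08,"wx": 0,"wy": 0,"wz": 0,"hand": 46},
    {"dx": 0,"dy": -0.01,"dz": 0.16,"wx": 0,"wy": 0,"wz": 0,"hand": 46},
    {"dx": 0,"dy": -0.01,"dz": 0.22,"wx": 0,"wy": 0,"wz": 0,"hand": 46},
    {"dx": 0,"dy": -0.01,"dz": 0.26,"wx": 0,"wy": 0,"wz": 0,"hand": 46},
    {"dx": 0,"dy": -0.01,"dz": 0.26,"wx": 0,"wy": 0,"wz": 0,"hand": 46}
  ]
}}

```text
clock: 14.15
eef_pos: [0.5668, -0.0199, 0.1412]
tool_rot: [0.062, 0.998, -0.0, -0.001]
ft_force: [-1.5, -0.4, -4.8]
grip_width: 0.0525
grasp_force: 66.7
```

Call:
{"api": "drive_tool", "payload": {
  "rows": [
    {"dx": 0,"dy": 0,"dz": 0.04,"wx": 0,"wy": 0,"wz": 0,"hand": 46},
    {"dx": 0,"dy": 0,"dz": 0.07,"wx": 0,"wy": 0,"wz": 0,"hand": 46},
    {"dx": 0,"dy": 0,"dz": 0.09,"wx": 0,"wy": 0,"wz": 0,"hand": 46},
    {"dx": 0,"dy": 0,"dz": 0.1,"wx": 0,"wy": 0,"wz": 0,"hand": 46}
  ]
}}

```text
clock: 14.55
eef_pos: [0.5671, -0.0199, 0.1375]
tool_rot: [0.062, 0.998, 0.0, 0.0]
ft_force: [-2.7, -0.3, 1.8]
grip_width: 0.0526
grasp_force: 67.5
```

```bash
python3 - <<'E'
from h import *
o=st(); print(o['ft_torque'])
E
```

```text
14.55 p [ 0.5671 -0.0199  0.1375] yaw 82.92 z [ 5.e-04  1.e-04 -1.e+00] F [-2.7 -0.3  1.8] w 52.6 g 67.5
[0.0761025  0.52160884 0.02048277]
```

The retainer is home at 0.1375, expected 0.1374. Release and retreat.

Call:
{"api": "drive_tool", "payload": {
  "rows": [
    {"dx": 0,"dy": 0,"dz": 0,"wx": 0,"wy": 0,"wz": 0,"hand": 75},
    {"dx": 0,"dy": 0,"dz": 0,"wx": 0,"wy": 0,"wz": 0,"hand": 75},
    {"dx": 0,"dy": 0,"dz": 0,"wx": 0,"wy": 0,"wz": 0,"hand": 75},
    {"dx": 0,"dy": 0,"dz": 0,"wx": 0,"wy": 0,"wz": 0,"hand": 75},
    {"dx": 0,"dy": 0,"dz": -0.3,"wx": 0,"wy": 0,"wz": 0,"hand": 75},
    {"dx": 0,"dy": 0,"dz": -1,"wx": 0,"wy": 0,"wz": 0,"hand": 75},
    {"dx": 0,"dy": 0,"dz": -1.8,"wx": 0,"wy": 0,"wz": 0,"hand": 75},
    {"dx": 0,"dy": 0,"dz": -2.4,"wx": 0,"wy": 0,"wz": 0,"hand": 75},
    {"dx": 0,"dy": 0,"dz": -2.4,"wx": 0,"wy": 0,"wz": 0,"hand": 75},
    {"dx": 0,"dy": 0,"dz": -2.4,"wx": 0,"wy": 0,"wz": 0,"hand": 75}
  ]
}}

```text
clock: 15.55
eef_pos: [0.5676, -0.0199, 0.2575]
tool_rot: [0.062, 0.998, 0.0, 0.001]
ft_force: [-0.4, 0.9, -0.7]
grip_width: 0.0751
grasp_force: 0.0
```

```bash
python3 - <<'E'
from h import *
o=st(); im=bot.camera("wrist"); k=cam("wrist",o)
for d in bot.outline_of("wrist","retainer"): print(d['score'],d['extent'],rect(k,d['region'],.126))
E
```

```text
15.55 p [ 0.5676 -0.0199  0.2575] yaw 82.93 z [ 2.2e-03 -1.0e-04 -1.0e+00] F [-0.4  0.9 -0.7] w 75.1 g 0.0
0.75 [318.7, 220.7, 76.8, 205.4] (array([568. , -21.4]), array([168.7,  59.1]), -7.1)
```

The retainer measures flat (168.7 mm long at its home height), centred and square on the housing. I'm handing the job in.

```bash
python3 -c "
from workcell import bot
print(bot.job_done())"
```

```text
the job is handed in; nothing more can be done
None
```

I seated the cover in the pocket and lowered the retainer flat over both pins. Both are released with the arm clear. I handed the job in at about 15.6 s on the robot clock, and the hand-in gave no verdict.

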